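Free a stiff ball valve with a shot of penetrant

TASK

Take the brass ball valve off the case by its body and set it down upright in the rimmed nest in front of the strapped spray can, with its red lever pointing away from the can, and let go of it. Then press the can's sprung cap right down and let it spring back up, and after that take the valve by its lever and swing the lever a full quarter turn (anticlockwise seen from above), so that it stands across the pipe, leaving the valve sitting in the nest. Do not push the pipe tee about.

Things in the scene. Friction and masses are not known exactly. Their poses are not given: they have to be found in the camera images.
- valve: loose brass ball valve, 0.38 kg. Origin on the underside, z up. Its body is 52 mm wide (x -26 to 26), 81 mm long (y -23 to 58, along the pipe) and 52 mm high; the stem axis is at y = 18, and the lever (66 to 72 mm up) runs from it out to -y. Grip it across the 52 mm, a finger each side of the lever. In the nest its -y must point along the nest's -x
- valve_stem (a point): point on the valve's underside exactly below the stem, the middle of the body; axes as the valve's
- valve_mouth (a point): centre of the valve's pipe end under the lever (26 mm above its underside, 41 mm from the stem axis)
- valve_lever (a joint): angle of the red lever about the upright stem: 0 = along the pipe (pointing to the valve's -y), grows anticlockwise seen from above to its stop at 1.57 (across the pipe, pointing to the valve's +x). Stays where left; turning takes about 0.15 N m
- lever_end (a point): middle of the lever's red grip, 63 mm from the stem axis, 69 mm above the valve's underside; the grip runs from 30 to 76 mm from the stem axis, 16 to 20 mm wide, 6 mm thick; moves with the lever, local -y runs outward along it
- station: fixed grey steel plate 226 x 112 x 5 mm on the worktop, origin in the middle of its underside; at +58 mm x a short spray can, 66 mm in diameter, stands in a cup with a steel strap, at -57 mm x is the nest; its place and yaw vary
- nest (a point): centre of the nest's floor (5 mm above the worktop), 115 mm from the can's axis; axes as the station's: x points to the can. The nest is a rim of dark steel 12 mm high and 5 mm thick round a floor 96 mm (x) by 66 mm (y), open above
- cap_top (a point): rim height of the grey sprung cap on top of the can, on its axis (cap about 33 mm in diameter at the top, about 150 mm above the worktop); moves with the cap. Behind it a fixed shelf overhangs: front edge at x = 0.61, underside 0.575 m above the worktop; mind the wrist there and lift only a little
- cap (a joint): how far the cap is pressed: 0 = up, 0.008 = right down (m). Spring of 3 N at the top, 7 N right down
- tee: loose grey galvanised pipe tee, 54 x 74 x 35 mm, on the worktop; bystander, leave it
- caulking_gun: fixed obstacle: sealant gun in its rest close behind the case, x 0.45 to 0.56. It rises from 0.09 m high at y = 0.5 through 0.18 m at y = 0.27 to its handle, 0.39 m high at y = 0.17 to 0.25; its rod runs on to y = -0.04 at 0.33 m height. Pass it on the robot's side, with the hand at x under 0.41
- tool_bag: fixed obstacle: soft-looking but solid bag, 0.22 m high, between the valve's start and the station: x 0.355 to 0.61, y -0.246 to 0.186
- case: fixed low plastic tool case on the worktop, 84 x 170 x 65 mm, origin in the middle of its underside; the valve stands on its flat lid at the start

How it is judged:
By the outcome, as a careful person would: the job done as asked, in the order asked, and still so for the second after the job is handed in, with the robot touching nothing.
It also fails if it takes over 70 s, if anything falls off the work surface, if the arm or the gripper's body presses on something with over 40 N, if the wrist force passes 120 N, or if a joint passes its speed limit or range.

ROBOT

A 6-joint arm with a two-finger parallel gripper is mounted at the origin on a cart in front of the work surface, level with it; the furniture and walls round the work are solid. World frame = base frame: x ahead of the robot, y to its left, z up, the work surface at z = 0. Lengths are in m, angles in degrees, forces in N, time in s.
With the tool pointing down it reaches from about 0.35 to 0.8 m from the base axis. Payload 7.3 kg.
Tool frame: the origin (TCP) lies between the finger pads; the fingertips stand 22 mm ahead of it and the grasp point (between the pads) lies 3 mm ahead of it; z points along the fingers, y is the line along which they close (so a half turn about z gives the same grasp; the last joint's range is limited). The gripper opens to 85 mm and grips with 20 to 120 N. Pads are 22 mm wide; open, the fingers measure 114 mm over their backs; the gripper's body (76 mm by 85 mm) begins 54 mm behind the grasp point. The pads swing forward as they close: fully open they stand 13 mm farther back than shut.
Start: joints at [-81.589, 19.595, 87.324, -0, 73.075, -8.365], TCP at [0.152, -0.503, 0.253] pointing down, gripper open.
Joint ranges: [-145.02, 145.02], [-44.19, 115.74], [2.07, 154.8], [-57.11, 237.11], [16.16, 152.29], [-177.93, 177.93]. Speed limits (degrees/s): [147.25, 147.25, 180, 180, 180, 180].

INTERFACE

Orientations are given as [roll, pitch, yaw] about the fixed x, y, z axes, in that order (R = Rz(yaw) Ry(pitch) Rx(roll)).
In Python, from cell import env gives the robot as it stands.
- The arm moves only by the tool apply_moves, never from a script. Its argument "series" is a list of rows, each a list of 7 numbers: the opening, from 0 (shut) to 1 (fully open), then the shift along the world's x, y, z in units of 400 mm (1.0 is 400 mm), then the turn, a rotation vector about the world's x, y, z in units of pi/2 rad (1.0 is pi/2 rad). A call has exactly 8 rows; each row is the pose to reach, as a shift and turn from the pose commanded when the call began; what a row does not reach only later rows make up. A row lasts 1/8 s, in which the tool goes at most 62.5 mm and 10.7 degrees, less where a joint would pass 70% of its speed; a pose out of reach is approached as far as the arm can. A call with a number of a shift or a turn outside -1 to 1 is refused whole. A call with a gripper value outside its range is refused whole. The fingers move at their own pace and stop on an object; the grip force is fixed at half the most. Time passes only in rows, so rows that repeat a pose let the fingers close, or fill a call up. It gives the time, the measured TCP pose, the force, the opening and the grip force at its end, in the units of the state.
- env.read_state(): the state, without advancing time (a new reading comes with each control period).
- env.snapshot(name): name is "side" or "top" or "wrist"; returns a dict with "frame" (420x560x3 uint8, blue, green, red), "K" (3x3 intrinsics, pixels), "dist_coeffs" ([k1, k2, p1, p2, k3] as OpenCV has them; the pictures are not rectified), "extrinsics" (4x4, takes a point from world to camera coordinates); the wrist camera has in their place "tool_from_camera" (4x4, takes a point from camera to tool coordinates, whose origin is the TCP and whose axes are the flange's). Camera axes: x right, y down, z forward; pixel columns grow to the right and rows downward; lengths in m; the calibration is good to about 2 mm. A picture is of the moment at which its call begins: read the wrist's pose just before it. There is no depth.
- env.finish_job(): hands the job in; it is judged then, once.
The state is a dict: "time": time; "joint_pos": joint angles; "qvel": joint speeds; "tau": joint torques, N m; "eef_pos": TCP position; "ee_rot": TCP orientation; "force": force on the tool from outside, world axes, zero at the start; "ft_torque": the same for the moment, N m; "finger_gap": finger opening in m; "grasp_force": force on a finger pad.
Only numpy, scipy, OpenCV 4.12 (cv2) and the standard library are available. Lean on these libraries where they do the work, as an engineer would, in place of code of your own. Each camera call takes 0.05 s, during which the arm holds its last target. There are 200 camera calls.

## Working session

There is one attempt and no reset: what is moved stays moved. The work goes in short steps, Python scripts to look and compute and a tool call to move; the robot and the scene stay as the last step left them, time stands still between calls to the robot, and variables do not carry over. Pictures are saved under pics/ and viewed, at most 13 in all, crops included, and the job is handed in when it is done.

Besides the shell and the picture viewer there is one more tool, called after "Call:" as name([rows], argument=value, ...), one row to a line, values as JSON. apply_moves: Moves the arm, as the interface text tells. Its arguments: {"type":"object","properties":{"series":{"type":"array","items":{"type":"array","items":{"type":"number"}}}},"required":["series"]}

```bash
ls; mkdir -p pics; python3 - <<'E'
from cell import env
import cv2,numpy as np
s=env.read_state();print(s)
for n in("side","top"):
    d=env.snapshot(n);cv2.imwrite(f"pics/{n}0.png",d["frame"]);np.savez(f"{n}0.npz",**d)
    E=d["extrinsics"];print(n,d["K"].tolist(),d["dist_coeffs"],(-E[:3,:3].T@E[:3,3]).round(3),E[:3,:3].round(2).tolist())
E
```

```text
pics
{'time': 0.0, 'joint_pos': array([-8.15885881e+01,  1.96362916e+01,  8.73790362e+01, -9.78808758e-04,
        7.30787684e+01, -8.36595626e+00]), 'qvel': array([-0.01848592, -0.0097702 ,  0.01253189,  0.08269219, -0.09055098,
       -0.00986671]), 'tau': array([ 3.53201517e-05, -4.33671606e+01, -2.46011835e+01, -3.21867838e-04,
        7.76065048e-03,  2.17215404e-05]), 'eef_pos': array([ 0.15149359, -0.50224735,  0.25261628]), 'ee_rot': array([-1.79906769e+02, -1.27645419e-02,  1.67776434e+01]), 'force': array([-0.70427391, -0.58348031,  0.31824622]), 'ft_torque': array([ 0.01784581, -0.01631782, -0.02726494]), 'grasp_force': 0.0, 'finger_gap': 0.08503273862823485}
side [[394.2997586091479, 0.0, 284.14563218194104], [0.0, 394.2997586091479, 210.8165938622954], [0.0, 0.0, 1.0]] [-0.05816006  0.          0.          0.          0.        ] [0.019 0.683 1.046] [[-0.83, -0.55, 0.01], [-0.44, 0.65, -0.62], [0.34, -0.52, -0.78]]
top [[526.6043284394846, 0.0, 280.7902828629297], [0.0, 526.6043284394846, 210.56114065376548], [0.0, 0.0, 1.0]] [-0.0637281  0.         0.         0.         0.       ] [0.096 0.073 1.572] [[0.04, -1.0, -0.01], [-0.98, -0.04, -0.22], [0.22, 0.01, -0.98]]
```

View pics/side0.png

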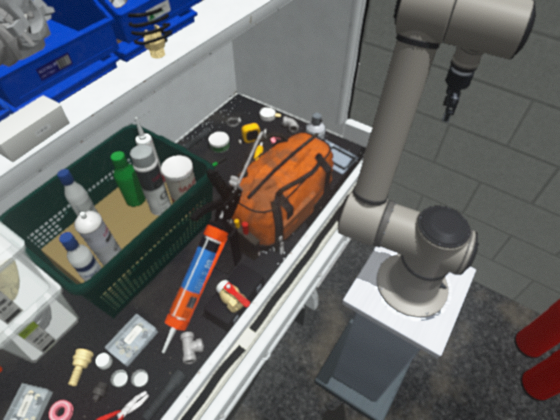

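View pics/top0.png

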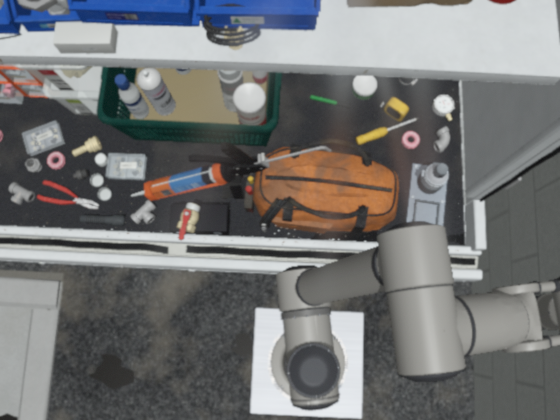

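```bash
cat > h.py <<'E'
import numpy as np,cv2
def ray(d,uv):
    p=cv2.undistortPoints(np.array([[uv]],float),d["K"],d["dist_coeffs"])[0,0]
    E=d["extrinsics"];R=E[:3,:3];o=-R.T@E[:3,3];v=R.T@np.array([p[0],p[1],1]);return o,v/np.linalg.norm(v)
def onz(d,uv,z):
    o,v=ray(d,uv);return o+v*(z-o[2])/v[2]
def tri(r1,r2):
    (a,u),(b,v)=r1,r2;A=np.stack([u,-v],1);t=np.linalg.lstsq(A,b-a,rcond=None)[0]
    p,q=a+t[0]*u,b+t[1]*v;return (p+q)/2,np.linalg.norm(p-q)
def red(d,x0,x1,y0,y1):
    f=d["frame"].astype(int);b,g,r=f[...,0],f[...,1],f[...,2]
    m=((r>110)&(g<75)&(b<75)).astype(np.uint8);k=np.zeros_like(m);k[y0:y1,x0:x1]=1;return m*k
E
python3 - <<'E'
from h import *
t=np.load("top0.npz");s=np.load("side0.npz")
a=cv2.resize(t["frame"][190:250,130:240],None,fx=7,fy=5)if 0 else cv2.resize(t["frame"][195:245,160:240],None,fx=5,fy=5,interpolation=2)
b=cv2.resize(t["frame"][150:235,400:460],None,fx=6.66,fy=7,interpolation=2) if 0 else cv2.resize(t["frame"][155:235,400:460],None,fx=6,fy=6,interpolation=2)
c=cv2.resize(s["frame"][265:325,200:280],None,fx=5,fy=5,interpolation=2)
im=np.zeros((560,780,3),np.uint8);im[:250,:400]=a;im[255:555,:400]=c;im[:480,410:770]=b
cv2.imwrite("pics/crop1.png",im)
for d,w in((t,(170,205,200,245)),(s,(205,260,270,325))):
    m=red(d,*w);n,l,st,ce=cv2.connectedComponentsWithStats(m);print(st.tolist(),ce.tolist())
    i=1+st[1:,4].argmax();pts=np.argwhere(l==i)[:,::-1].astype(np.float32);print(cv2.minAreaRect(pts))
E
```

```text
[[0, 0, 560, 420, 235198], [179, 230, 1, 1, 1], [185, 232, 1, 1, 1]] [[279.50082908868274, 209.4998171753161], [179.0, 230.0], [185.0, 232.0]]
((179.0, 230.0), (0.0, 0.0), 0.0)
[[0, 0, 560, 420, 235041], [205, 270, 8, 16, 22], [229, 282, 4, 3, 4], [225, 286, 26, 22, 133]] [[279.53071166307154, 209.4430716343106], [208.0, 277.95454545454544], [230.5, 283.25], [238.52631578947367, 296.56390977443607]]
((237.1780242919922, 295.0982666015625), (28.979026794433594, 7.321946620941162), 41.423667907714844)
```

View pics/crop1.png

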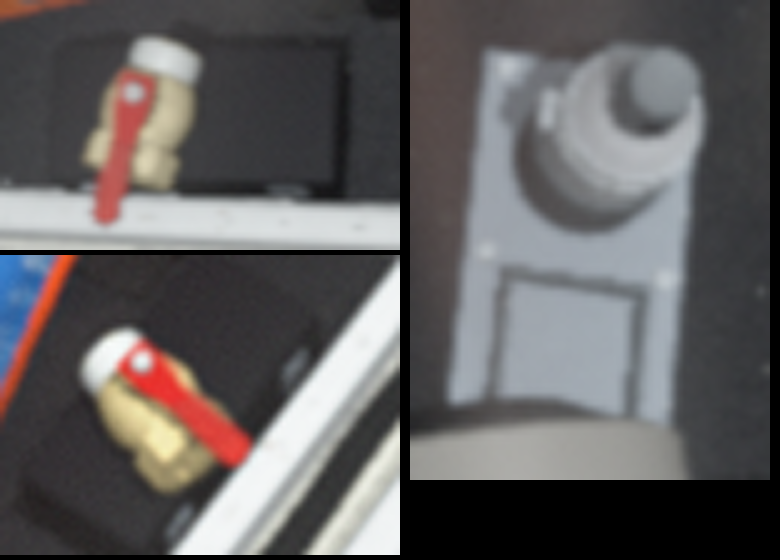

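```bash
python3 - <<'E'
from h import *
t=np.load("top0.npz");s=np.load("side0.npz")
def masked(d,w):
    f=d["frame"].astype(int);b,g,r=f[...,0],f[...,1],f[...,2]
    m=((r>80)&(r-g>50)&(r-b>50)).astype(np.uint8);k=np.zeros_like(m);k[w[2]:w[3],w[0]:w[1]]=1;m*=k
    n,l,st,ce=cv2.connectedComponentsWithStats(m);i=1+st[1:,4].argmax();p=np.argwhere(l==i)[:,::-1].astype(float)
    q=p-p.mean(0);v=np.linalg.svd(q,full_matrices=False)[2][0];pr=q@v
    return len(p),p.mean(0),p.mean(0)+v*pr.min(),p.mean(0)+v*pr.max()
for d,w in((t,(170,205,200,245)),(s,(218,260,280,325))):
    r=masked(d,w);print(r[0],[x.round(1).tolist() for x in r[1:]],[onz(d,x,.136).round(3).tolist() for x in r[1:]])
print("stem",onz(t,(186.6,213.4),.139),onz(s,(228,286.2),.139),tri(ray(t,(186.6,213.4)),ray(s,(228,286.2))))
print("tip",onz(t,(181.4,238.5),.137),onz(s,(247.5,306.5),.137))
C=lambda x,y:(400+(x-410)/6,155+y/6)
print("cap",onz(t,C(664,86),.15))
print("nest corners",[onz(t,C(*c),.017).round(4).tolist() for c in((502,268),(645,287))])
print("plate",[onz(t,C(*c),.005).round(4).tolist() for c in((485,50),(700,80),(452,400),(672,418))])
print("screws",[onz(t,C(*c),.006).round(4).tolist() for c in((508,70),(487,250),(665,280))])
print("tee",onz(t,(143,212),.02),"case",[onz(t,(160+x/5,195+y/5),.065).round(3).tolist() for x,y in((55,42),(350,42),(335,188))])
E
```

```text
154 [[183.9, 224.2], [187.8, 209.5], [180.1, 238.8]] [[0.364, 0.363, 0.136], [0.406, 0.356, 0.136], [0.322, 0.37, 0.136]]
237 [[236.4, 294.2], [225.0, 283.9], [248.6, 305.3]] [[0.362, 0.365, 0.136], [0.404, 0.359, 0.136], [0.318, 0.372, 0.136]]
stem [0.39409942 0.35750769 0.139     ] [0.39248795 0.36039488 0.139     ] (array([0.3950042 , 0.35850255, 0.13350532]), np.float64(0.0004941239485819793))
tip [0.32296817 0.36645657 0.137     ] [0.31842376 0.37684964 0.137     ]
cap [ 0.55060927 -0.35634225  0.15      ]
nest corners [[0.4926, -0.3112, 0.017], [0.4859, -0.3842, 0.017]]
plate [[0.6122, -0.3067, 0.005], [0.6011, -0.4191, 0.005], [0.4256, -0.288, 0.005], [0.4211, -0.4002, 0.005]]
screws [[0.6015, -0.3184, 0.006], [0.5046, -0.3063, 0.006], [0.4928, -0.3979, 0.006]]
tee [0.4173226  0.51448833 0.02      ] case [[0.438, 0.421, 0.065], [0.445, 0.247, 0.065], [0.358, 0.25, 0.065]]
```

Call:
apply_moves([
  [1,0.08,0.12,0.05,0,0,-0.07],
  [1,0.15,0.26,0.1,0,0,-0.14],
  [1,0.22,0.4,0.14,0,0,-0.2],
  [1,0.29,0.54,0.14,0,0,-0.25],
  [1,0.36,0.68,0.14,0,0,-0.287],
  [1,0.43,0.82,0.14,0,0,-0.287],
  [1,0.5,0.95,0.14,0,0,-0.287],
  [1,0.52,0.98,0.14,0,0,-0.287],
])

```text
time: 1.1
eef_pos: [0.3602, -0.1075, 0.3092]
ee_rot: [-180.0, 0.0, -8.8]
force: [-0.3, -0.6, 0.1]
finger_gap: 0.0858
grasp_force: 0.0
```

Call:
apply_moves([
  [1,0.0,0.13,0,0,0,0],
  [1,0.0,0.27,0,0,0,0],
  [1,0,0.41,0,0,0,0],
  [1,0,0.55,0,0,0,0],
  [1,0,0.69,0,0,0,0],
  [1,0,0.83,0,0,0,0],
  [1,0,0.95,0,0,0,0],
  [1,0,0.98,0,0,0,0],
])

```text
time: 2.1
eef_pos: [0.3589, 0.2834, 0.3087]
ee_rot: [180.0, 0.1, -8.9]
force: [-0.6, -1.1, -0.0]
finger_gap: 0.0857
grasp_force: 0.0
```

```bash
python3 - <<'E'
from cell import env
from h import *
s=env.read_state();print(s["eef_pos"],s["ee_rot"])
w=env.snapshot("wrist");np.savez("w1.npz",pos=s["eef_pos"],rot=s["ee_rot"],**w);print(w["tool_from_camera"].round(3).tolist())
d=env.snapshot("top");np.savez("top1.npz",**d)
c=cv2.resize(d["frame"][155:235,400:460],None,fx=6,fy=6,interpolation=2)
im=np.zeros((480,780,3),np.uint8);im[:,:360]=c
im[:315,360:780]=cv2.resize(w["frame"],(420,315));cv2.imwrite("pics/c2.png",im)
E
```

```text
[0.35891997 0.28344987 0.30871801] [ 1.79970592e+02  5.97427143e-02 -8.85863843e+00]
[[0.0, -0.961, -0.277, 0.07], [1.0, 0.0, 0.0, -0.0], [-0.0, -0.277, 0.961, -0.12], [0.0, 0.0, 0.0, 1.0]]
```

View pics/c2.png

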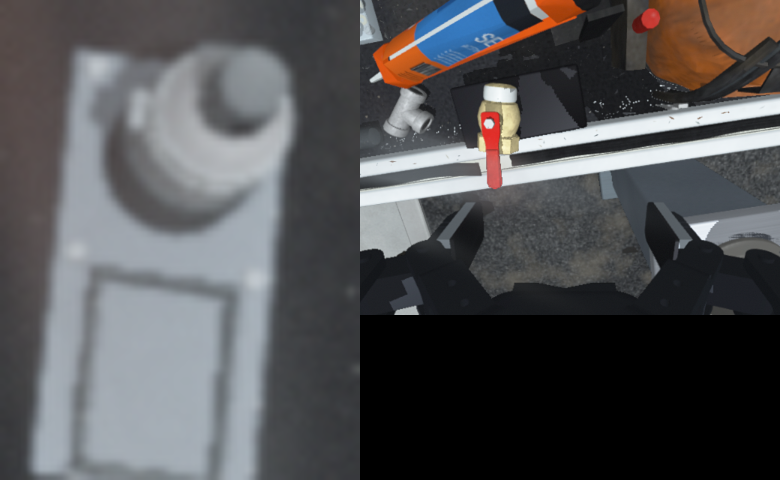

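```bash
cat >> h.py <<'E'
from scipy.spatial.transform import Rotation as Ro
def wcam(w):
    w=dict(w);T=np.eye(4);T[:3,:3]=Ro.from_euler('xyz',w["rot"],degrees=True).as_matrix();T[:3,3]=w["pos"]
    w["extrinsics"]=np.linalg.inv(T@w["tool_from_camera"]);return w
def lever(d,box=None):
    f=d["frame"].astype(int);b,g,r=f[...,0],f[...,1],f[...,2]
    m=((r>80)&(r-g>60)&(r-b>60)&(g<90)).astype(np.uint8)
    if box: k=np.zeros_like(m);k[box[2]:box[3],box[0]:box[1]]=1;m*=k
    m=cv2.morphologyEx(m,cv2.MORPH_CLOSE,np.ones((9,9)))
    n,l,st,ce=cv2.connectedComponentsWithStats(m);i=1+st[1:,4].argmax();p=np.argwhere(l==i)[:,::-1].astype(float)
    q=p-p.mean(0);v=np.linalg.svd(q,full_matrices=False)[2][0];v*=np.sign(v[1]);pr=q@v
    return len(p),p.mean(0)+v*pr.min(),p.mean(0)+v*pr.max()
E
python3 - <<'E'
from h import *
w=wcam(np.load("w1.npz"));t=np.load("top1.npz")
n,a,b=lever(w,(140,210,140,260));print(n,a,b)
A,B=onz(w,a,.137),onz(w,b,.137);print("lever",A,B,np.linalg.norm(A-B),np.degrees(np.arctan2(*(B-A)[1::-1])))
print("stem",onz(w,(172,165),.14))
print("whitecap", [onz(w,c,.091).round(4).tolist() for c in (((478-360)/.75,153/.75),((520-360)/.75,153/.75),((500-360)/.75,84/.75))])
C=lambda x,y:(400+x/6,155+y/6)
P=np.array([onz(t,C(*c),.017) for c in((90,269),(238,287),(218,478),(75,468))]);print(P.round(4),P.mean(0))
print("cap",onz(t,C(252,88),.15),"plate",[onz(t,C(*c),.005).round(4).tolist() for c in((73,48),(32,473))])
print("tee",onz(w,((408-360)/.75,112/.75),.02))
E
```

```text
1150 [172.64258675 148.44142078] [178.96203079 223.59182717]
lever [0.40688697 0.35619764 0.137     ] [0.34485243 0.36519942 0.137     ] 0.06268425330598762 171.7434936045866
stem [0.39441601 0.35880569 0.14      ]
whitecap [[0.3542, 0.3959, 0.091], [0.3459, 0.3427, 0.091], [0.4332, 0.3496, 0.091]]
[[ 0.4921 -0.3102  0.017 ]
 [ 0.486  -0.3858  0.017 ]
 [ 0.387  -0.3737  0.017 ]
 [ 0.389  -0.3016  0.017 ]] [ 0.43852921 -0.34281525  0.017     ]
cap [ 0.54957914 -0.35536569  0.15      ] plate [[0.6132, -0.3057, 0.005], [0.3878, -0.2827, 0.005]]
tee [0.41677345 0.51085011 0.02      ]
```

Call:
apply_moves([
  [1,0.06,0.12,0,0,0,0.005],
  [1,0.085,0.194,-0.08,0,0,0.005],
  [1,0.085,0.194,-0.2,0,0,0.005],
  [1,0.085,0.194,-0.32,0,0,0.005],
  [1,0.085,0.194,-0.42,0,0,0.005],
  [1,0.085,0.194,-0.49,0,0,0.005],
  [1,0.085,0.194,-0.512,0,0,0.005],
  [1,0.085,0.194,-0.512,0,0,0.005],
])

```text
time: 3.2
eef_pos: [0.3941, 0.3582, 0.1049]
ee_rot: [180.0, 0.0, -8.7]
force: [0.2, 0.3, 0.3]
finger_gap: 0.0854
grasp_force: 0.0
```

```bash
python3 - <<'E'
from cell import env
from h import *
s=env.read_state();print(s["eef_pos"],s["ee_rot"])
w=env.snapshot("wrist");d=env.snapshot("side")
im=np.zeros((600,800,3),np.uint8);im[:360,:480]=cv2.resize(w["frame"],(480,360));c=d["frame"][230:350,160:320];im[360:600,480:800]=cv2.resize(c,(320,240));cv2.imwrite("pics/c3.png",im)
E
```

```text
[0.39406574 0.35816155 0.1048698 ] [ 1.79982345e+02  2.62367975e-03 -8.66823682e+00]
```

View pics/c3.png

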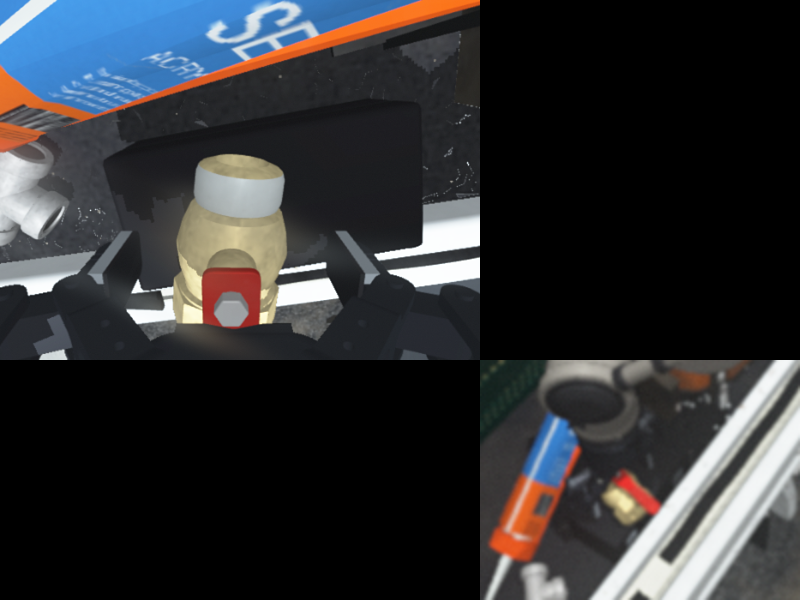

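Call:
apply_moves([
  [0.3,0,0,0,0,0,0],
  [0.3,0,0,0,0,0,0],
  [0.3,0,0,0,0,0,0],
  [0.3,0,0,0,0,0,0],
  [0.3,0,0,0,0,0,0],
  [0.3,0,0,0,0,0,0],
  [0.3,0,0,0,0,0,0],
  [0.3,0,0,0.03,0,0,0],
])

```text
time: 4.3
eef_pos: [0.3929, 0.3586, 0.1163]
ee_rot: [179.9, 0.1, -8.6]
force: [-1.0, -0.4, -3.1]
finger_gap: 0.0523
grasp_force: 61.0
```

Call:
apply_moves([
  [0.3,0,0,0.12,0,0,0],
  [0.3,-0.02,0,0.26,0,0,0],
  [0.3,-0.05,-0.03,0.4,0,0,0],
  [0.3,-0.085,-0.1,0.49,0,0,0],
  [0.3,-0.1,-0.22,0.5,0,0,0],
  [0.3,-0.1,-0.35,0.5,0,0,0],
  [0.3,-0.1,-0.48,0.5,0,0,0],
  [0.3,-0.1,-0.61,0.5,0,0,0],
])

```text
time: 5.3
eef_pos: [0.3528, 0.1135, 0.317]
ee_rot: [180.0, -0.0, -8.6]
force: [0.8, 0.3, -2.9]
finger_gap: 0.0528
grasp_force: 61.9
```

Call:
apply_moves([
  [0.3,0,-0.13,0,0,0,0],
  [0.3,0,-0.26,0,0,0,0],
  [0.3,0,-0.39,0,0,0,0],
  [0.3,0,-0.52,0,0,0,0],
  [0.3,0,-0.64,0,0,0,0.01],
  [0.3,0.02,-0.76,0,0,0,0.02],
  [0.3,0.05,-0.88,0,0,0,0.03],
  [0.3,0.08,-0.98,0,0,0,0.03],
])

```text
time: 6.3
eef_pos: [0.3853, -0.2786, 0.3168]
ee_rot: [-180.0, 0.0, -5.9]
force: [-0.2, -0.3, -3.4]
finger_gap: 0.0527
grasp_force: 61.9
```

Call:
apply_moves([
  [0.3,0.06,-0.08,0,0,0,0],
  [0.3,0.129,-0.165,0,0,0,0],
  [0.3,0.129,-0.165,-0.1,0,0,0],
  [0.3,0.129,-0.165,-0.24,0,0,0],
  [0.3,0.129,-0.165,-0.38,0,0,0],
  [0.3,0.129,-0.165,-0.5,0,0,0],
  [0.3,0.129,-0.165,-0.56,0,0,0],
  [0.3,0.129,-0.165,-0.58,0,0,0],
])

```text
time: 7.3
eef_pos: [0.4365, -0.3423, 0.0832]
ee_rot: [-179.9, 0.1, -5.9]
force: [0.1, -0.1, -3.5]
finger_gap: 0.0527
grasp_force: 61.9
```

```bash
python3 - <<'E'
from cell import env
from h import *
s=env.read_state();print(s["eef_pos"],s["ee_rot"])
w=env.snapshot("wrist");np.savez("w2.npz",pos=s["eef_pos"],rot=s["ee_rot"],**w)
d=env.snapshot("side")
im=np.zeros((420,800,3),np.uint8);im[:,:560]=w["frame"];im[:240,560:800]=cv2.resize(d["frame"][100:200,280:380],(240,240));cv2.imwrite("pics/c4.png",im)
W=wcam(dict(np.load("w2.npz")))
def proj(p):
    E=W["extrinsics"];return cv2.projectPoints(np.array([p],float),cv2.Rodrigues(E[:3,:3])[0],E[:3,3],W["K"],W["dist_coeffs"])[0][0,0].round()
c,sn=np.cos(np.radians(-6)),np.sin(np.radians(-6))
for x,y in((.053,.038),(.053,-.038),(.048,.033),(.048,-.033)):print(proj([.4375+c*x-sn*y,-.3435+sn*x+c*y,.017]))
E
```

```text
[ 0.43653053 -0.34233565  0.08318572] [-1.79881629e+02  1.47194860e-01 -5.89648487e+00]
[200. 137.]
[352. 137.]
[210. 147.]
[341. 147.]
```

View pics/c4.png

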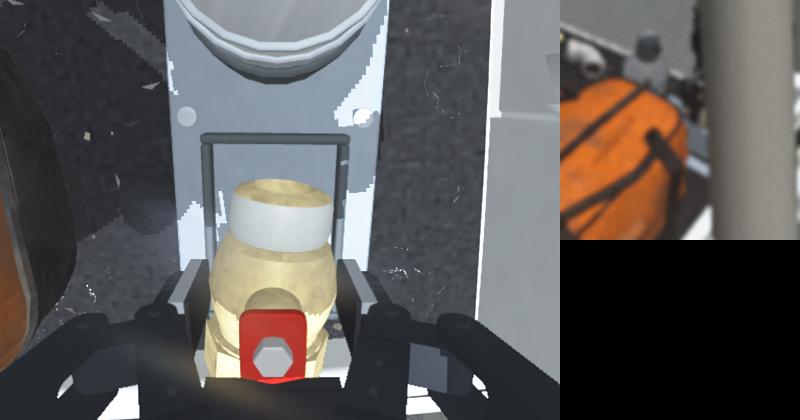

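Call:
apply_moves([
  [0.3,0.004,0,-0.02,0,0,0],
  [0.3,0.004,0,-0.04,0,0,0],
  [0.3,0.004,0,-0.06,0,0,0],
  [0.3,0.004,0,-0.075,0,0,0],
  [0.3,0.004,0,-0.088,0,0,0],
  [0.3,0.004,0,-0.096,0,0,0],
  [0.3,0.004,0,-0.101,0,0,0],
  [0.3,0.004,0,-0.101,0,0,0],
])

```text
time: 8.4
eef_pos: [0.4387, -0.3431, 0.0459]
ee_rot: [180.0, -0.0, -5.9]
force: [-3.6, 3.1, 12.2]
finger_gap: 0.0524
grasp_force: 63.3
```

Call:
apply_moves([
  [0.3,0.004,0,0.003,0,0,0],
  [0.8,0.004,0,0.003,0,0,0],
  [1,0.004,0,0.003,0,0,0],
  [1,0.004,0,0.003,0,0,0],
  [1,0.004,0,0.08,0,0,0],
  [1,0.004,0,0.2,0,0,0],
  [1,0.004,0,0.33,0,0,0],
  [1,0,0,0.4,0,0,0],
])

```text
time: 9.4
eef_pos: [0.4394, -0.3437, 0.2071]
ee_rot: [179.8, -0.2, -5.9]
force: [0.8, -0.5, -0.0]
finger_gap: 0.0852
grasp_force: 0.0
```

```bash
python3 - <<'E'
from cell import env
from h import *
s=env.read_state();print(s["eef_pos"],s["ee_rot"])
w=env.snapshot("wrist");np.savez("w3.npz",pos=s["eef_pos"],rot=s["ee_rot"],**w)
cv2.imwrite("pics/c5.png",w["frame"])
E
```

```text
[ 0.43938842 -0.34365705  0.20707598] [ 1.79845835e+02 -1.77592992e-01 -5.89550001e+00]
```

View pics/c5.png

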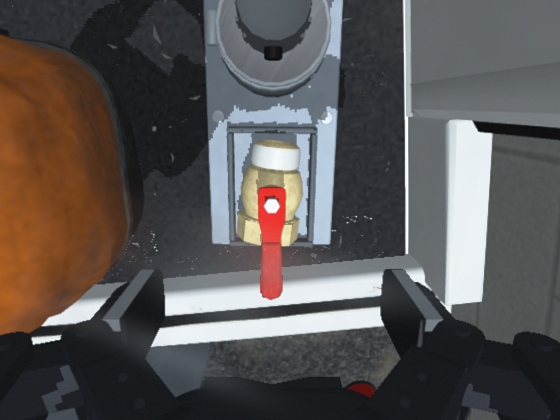

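Call:
apply_moves([
  [0.165,0.08,-0.01,0.01,0,0,0],
  [0.165,0.2,-0.02,0.01,0,0,0],
  [0.165,0.28,-0.03,0.01,0,0,0],
  [0.165,0.28,-0.03,0.0,0,0,0],
  [0.165,0.28,-0.03,-0.03,0,0,0],
  [0.165,0.28,-0.03,-0.05,0,0,0],
  [0.165,0.28,-0.03,-0.07,0,0,0],
  [0.165,0.28,-0.03,-0.07,0,0,0],
])

```text
time: 10.45
eef_pos: [0.5501, -0.355, 0.1754]
ee_rot: [-180.0, 0.1, -5.9]
force: [-0.2, 0.2, 1.0]
finger_gap: 0.0137
grasp_force: 0.0
```

```bash
python3 - <<'E'
from cell import env
from h import *
d=env.snapshot("side");t=env.snapshot("top");print(env.read_state()["force"])
im=np.zeros((480,800,3),np.uint8);im[:,:400]=cv2.resize(d["frame"][80:200,280:380],(400,480),interpolation=2);im[:,400:]=cv2.resize(t["frame"][140:230,400:475],(400,480),interpolation=2);cv2.imwrite("pics/c6.png",im)
E
```

```text
[-0.31925556  0.51501306 -0.09266896]
```

View pics/c6.png

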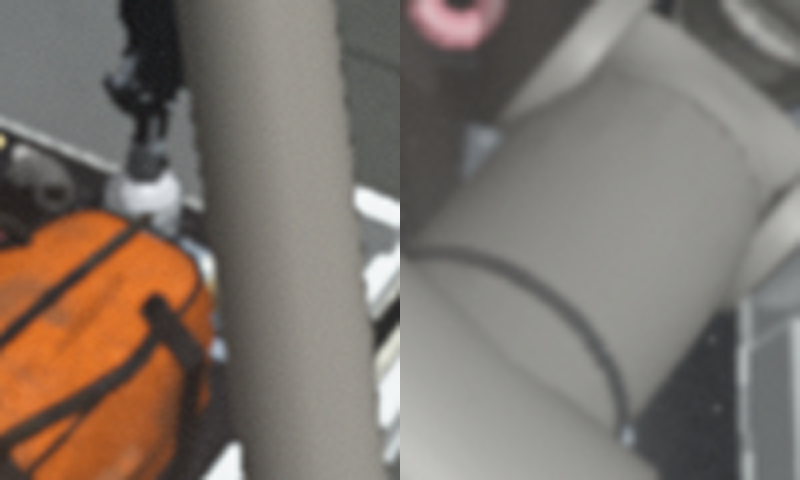

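Call:
apply_moves([
  [0.165,0,0,-0.005,0,0,0],
  [0.165,0,0,-0.01,0,0,0],
  [0.165,0,0,-0.013,0,0,0],
  [0.165,0,0,-0.016,0,0,0],
  [0.165,0,0,-0.018,0,0,0],
  [0.165,0,0,-0.02,0,0,0],
  [0.165,0,0,-0.02,0,0,0],
  [0.165,0,0,-0.02,0,0,0],
])

```text
time: 11.55
eef_pos: [0.5508, -0.3551, 0.1683]
ee_rot: [180.0, -0.0, -5.9]
force: [-0.7, 0.7, 5.1]
finger_gap: 0.0141
grasp_force: 2.3
```

Contact with about 5 N, so the cap is partly down. Continue.

Call:
apply_moves([
  [0.165,0,0,-0.003,0,0,0],
  [0.165,0,0,-0.006,0,0,0],
  [0.165,0,0,-0.009,0,0,0],
  [0.165,0,0,-0.012,0,0,0],
  [0.165,0,0,-0.015,0,0,0],
  [0.165,0,0,-0.018,0,0,0],
  [0.165,0,0,-0.018,0,0,0],
  [0.165,0,0,-0.018,0,0,0],
])

```text
time: 12.55
eef_pos: [0.5509, -0.3552, 0.1639]
ee_rot: [179.9, -0.1, -5.9]
force: [-4.6, 3.5, 18.8]
finger_gap: 0.0139
grasp_force: 9.6
```

Call:
apply_moves([
  [0.165,0,0,-0.003,0,0,0],
  [0.165,0,0,-0.003,0,0,0],
  [0.165,0,0,0.01,0,0,0],
  [0.165,0,0,0.03,0,0,0],
  [0.165,0,0,0.06,0,0,0],
  [0.165,0,0,0.1,0,0,0],
  [0.165,0,0,0.12,0,0,0],
  [0.165,0,0,0.12,0,0,0],
])

```text
time: 13.55
eef_pos: [0.551, -0.3553, 0.2098]
ee_rot: [179.9, -0.1, -5.9]
force: [0.3, -0.2, -1.2]
finger_gap: 0.0141
grasp_force: 0.0
```

```bash
python3 - <<'E'
from h import *
w=wcam(np.load("w3.npz"))
n,a,b=lever(w,(240,310,170,310));A,B=onz(w,a,.077),onz(w,b,.077);print(n,a,b,A,B,np.linalg.norm(A-B),np.degrees(np.arctan2(*(B-A)[1::-1])))
print("stem",onz(w,(272,205),.081))
E
```

```text
2013 [271.36762219 186.94585289] [270.67096267 298.01048121] [ 0.45417262 -0.34447599  0.077     ] [ 0.36802275 -0.33499448  0.077     ] 0.08667005949668526 173.71940468504027
stem [ 0.44222735 -0.34367669  0.081     ]
```

```bash
python3 - <<'E'
from h import *
w=wcam(np.load("w3.npz"));t=np.load("top1.npz")
g=lambda d:cv2.cvtColor(d["frame"],6)
print("wrist",[(c,g(w)[240:320:4,c].tolist()) for c in(180,360)])
print("top",[(c,g(t)[222:262:2,c].tolist()) for c in(415,455)])
E
```

```text
wrist [(180, [62, 61, 64, 65, 64, 66, 70, 72, 76, 83, 124, 126, 125, 177, 224, 239, 240, 240, 239, 41]), (360, [51, 50, 54, 55, 57, 122, 123, 124, 127, 195, 230, 237, 236, 236, 230, 64, 59, 138, 239, 239])]
top [(415, [155, 166, 165, 166, 165, 131, 132, 95, 92, 89, 94, 173, 213, 217, 216, 172, 175, 101, 67, 66]), (455, [59, 57, 59, 60, 62, 58, 63, 62, 63, 62, 61, 76, 190, 220, 217, 213, 166, 173, 60, 47])]
```

```bash
python3 - <<'E'
from h import *
w=wcam(np.load("w3.npz"));t=np.load("top1.npz")
# rail top inner edge: intersect in x-z plane at matching y
for cw,rw in((360,275.5),(180,291)):
    for z in(0,.02,.03,.04,.05,.06):
        p=onz(w,(cw,rw),z); q=[onz(t,(c,r),z) for c,r in((415,243.5),(455,245))]
        x=np.interp(p[1],[q[1][1],q[0][1]],[q[1][0],q[0][0]]);print(cw,z,p.round(4)[:2],round(x,4))
print(onz(w,(360,259),0),onz(w,(180,279),0))
E
```

```text
360 0 [ 0.34   -0.4202] 0.3607
360 0.02 [ 0.3503 -0.4159] 0.3573
360 0.03 [ 0.3555 -0.4138] 0.3557
360 0.04 [ 0.3607 -0.4116] 0.354
360 0.05 [ 0.3658 -0.4095] 0.3523
360 0.06 [ 0.371  -0.4073] 0.3506
180 0 [ 0.3417 -0.2415] 0.3603
180 0.02 [ 0.3519 -0.2481] 0.3569
180 0.03 [ 0.357  -0.2514] 0.3552
180 0.04 [ 0.3621 -0.2547] 0.3536
180 0.05 [ 0.3672 -0.2581] 0.3519
180 0.06 [ 0.3723 -0.2614] 0.3502
[ 0.3576071  -0.42078779  0.        ] [ 3.54637834e-01 -2.43783587e-01  5.55111512e-17]
```

Call:
apply_moves([
  [0.55,-0.12,0.01,0,0,0,0],
  [0.55,-0.26,0.03,0,0,0,0],
  [0.55,-0.4,0.046,0,0,0,0],
  [0.55,-0.42,0.046,-0.06,0,0,0],
  [0.55,-0.42,0.046,-0.17,0,0,0],
  [0.55,-0.42,0.046,-0.27,0,0,0],
  [0.55,-0.42,0.046,-0.328,0,0,0],
  [0.55,-0.42,0.046,-0.328,0,0,0],
])

```text
time: 14.55
eef_pos: [0.3818, -0.3356, 0.0759]
ee_rot: [-179.8, 0.2, -5.9]
force: [0.0, -0.7, 0.3]
finger_gap: 0.0468
grasp_force: 0.0
```

Call:
apply_moves([
  [0.3,0,0,0,0,0,0],
  [0.2,0,0,0,0,0,0],
  [0.1,0,0,0,0,0,0],
  [0.1,0,0,0,0,0,0],
  [0.1,0,0,0,0,0,0],
  [0.1,0,0,0,0,0,0],
  [0.1,0,0,0,0,0,0],
  [0.1,0,0,0,0,0,0],
])

```text
time: 15.55
eef_pos: [0.3832, -0.3372, 0.0788]
ee_rot: [179.9, -0.1, -5.9]
force: [-0.1, 0.5, 6.6]
finger_gap: 0.0152
grasp_force: 58.6
```

```bash
python3 - <<'E'
import numpy as np
c=np.array([.4427,-.3434]);p=np.array([.383,-.3369])
for a in(0,6,12,18,24,30,36,42,48,54,60,66,72,78,84,90,95):
    t=np.radians(a);R=np.array([[np.cos(t),-np.sin(t)],[np.sin(t),np.cos(t)]]);print(a,((c+R@(p-c)-p)/.4).round(3),round(a/90,3))
E
```

```text
0 [0. 0.] 0.0
6 [-0.001 -0.016] 0.067
12 [-0.    -0.031] 0.133
18 [ 0.002 -0.047] 0.2
24 [ 0.006 -0.062] 0.267
30 [ 0.012 -0.077] 0.333
36 [ 0.019 -0.091] 0.4
42 [ 0.027 -0.104] 0.467
48 [ 0.037 -0.116] 0.533
54 [ 0.048 -0.127] 0.6
60 [ 0.061 -0.137] 0.667
66 [ 0.074 -0.146] 0.733
72 [ 0.088 -0.153] 0.8
78 [ 0.102 -0.159] 0.867
84 [ 0.117 -0.163] 0.933
90 [ 0.133 -0.165] 1.0
95 [ 0.146 -0.166] 1.056
```

Call:
apply_moves([
  [0.1,0,0,0.004,0,0,0],
  [0.1,-0.001,-0.016,0.005,0,0,0.067],
  [0.1,0.0,-0.031,0.005,0,0,0.133],
  [0.1,0.002,-0.047,0.005,0,0,0.2],
  [0.1,0.006,-0.062,0.005,0,0,0.267],
  [0.1,0.012,-0.077,0.005,0,0,0.333],
  [0.1,0.019,-0.091,0.005,0,0,0.4],
  [0.1,0.027,-0.104,0.005,0,0,0.467],
])

```text
time: 16.55
eef_pos: [0.3932, -0.3778, 0.0794]
ee_rot: [-179.9, 0.0, 36.3]
force: [0.0, 1.1, -0.1]
finger_gap: 0.0156
grasp_force: 58.7
```

Call:
apply_moves([
  [0.1,0.01,-0.012,0,0,0,0.067],
  [0.1,0.021,-0.023,0,0,0,0.133],
  [0.1,0.034,-0.033,0,0,0,0.2],
  [0.1,0.047,-0.042,0,0,0,0.267],
  [0.1,0.061,-0.049,0,0,0,0.333],
  [0.1,0.075,-0.055,0,0,0,0.4],
  [0.1,0.09,-0.059,0,0,0,0.467],
  [0.1,0.106,-0.061,0,0,0,0.533],
])

```text
time: 17.55
eef_pos: [0.435, -0.4021, 0.0792]
ee_rot: [-179.9, -0.1, 84.3]
force: [-2.8, 0.3, 0.0]
finger_gap: 0.0155
grasp_force: 58.7
```

```bash
python3 - <<'E'
from cell import env
from h import *
s=env.read_state();print(s["eef_pos"],s["ee_rot"],s["force"],s["ft_torque"])
w=env.snapshot("wrist");np.savez("w4.npz",pos=s["eef_pos"],rot=s["ee_rot"],**w)
cv2.imwrite("pics/c7.png",w["frame"])
E
```

```text
[ 0.43504726 -0.40209296  0.07921978] [-1.79852497e+02 -9.23693349e-02  8.42995759e+01] [-2.80869067  0.31160627  0.01189814] [ 0.19425542  0.56549301 -0.00116039]
```

View pics/c7.png

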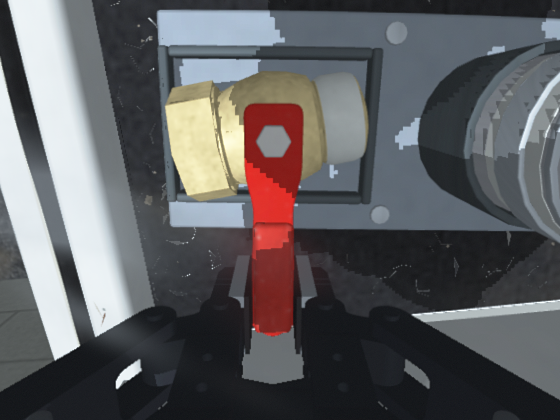

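```bash
python3 - <<'E'
from h import *
w=wcam(np.load("w4.npz"))
c=onz(w,(273.5,141),.081);print("stem",c)
a,b=onz(w,(200,140),.04),onz(w,(343,118),.04);print(a,b,np.degrees(np.arctan2(*(b-a)[1::-1])))
print("rimang",[onz(w,q,.017).round(4).tolist() for q in((162,50),(380,52),(372,200),(170,196))])
c=c[:2];p=np.array([.4362,-.4029])
for a in(3,6,9,12,15):
    t=np.radians(a);R=np.array([[np.cos(t),-np.sin(t)],[np.sin(t),np.cos(t)]]);print(a,((c+R@(p-c)-p)/.4).round(3),round(a/90,3))
E
```

```text
stem [ 0.44113231 -0.34300413  0.081     ]
[ 0.40934155 -0.34325898  0.04      ] [ 0.47096573 -0.34013138  0.04      ] 2.905431393282047
rimang [[0.3931, -0.3021, 0.017], [0.4938, -0.313, 0.017], [0.488, -0.3838, 0.017], [0.3849, -0.3715, 0.017]]
3 [ 0.008 -0.   ] 0.033
6 [ 0.016 -0.   ] 0.067
9 [ 0.024 -0.   ] 0.1
12 [0.031 0.001] 0.133
15 [0.039 0.002] 0.167
```

Call:
apply_moves([
  [0.1,0.005,0,0,0,0,0.02],
  [0.1,0.01,0,0,0,0,0.042],
  [0.1,0.016,0,0,0,0,0.067],
  [0.1,0.021,0,0,0,0,0.087],
  [0.1,0.026,0,0,0,0,0.107],
  [0.1,0.03,0.001,0,0,0,0.127],
  [0.1,0.031,0.001,0,0,0,0.133],
  [0.1,0.031,0.001,0,0,0,0.133],
])

```text
time: 18.6
eef_pos: [0.4481, -0.4023, 0.0796]
ee_rot: [-180.0, -0.0, 96.1]
force: [-4.8, 0.4, -0.8]
finger_gap: 0.0156
grasp_force: 58.9
```

```bash
python3 - <<'E'
from cell import env
from h import *
s=env.read_state();print(s["eef_pos"],s["ee_rot"],s["force"],s["ft_torque"])
w=env.snapshot("wrist");np.savez("w5.npz",pos=s["eef_pos"],rot=s["ee_rot"],**w)
cv2.imwrite("pics/c8.png",w["frame"])
E
```

```text
[ 0.44811566 -0.4022693   0.07961155] [-1.79978981e+02 -1.96145915e-02  9.60752822e+01] [-4.76577319  0.42528889 -0.82688593] [ 0.21436716  0.81767891 -0.2768645 ]
```

View pics/c8.png

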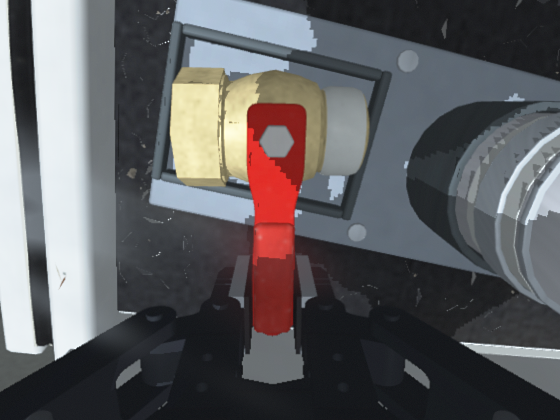

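Call:
apply_moves([
  [0.1,-0.003,0,0,0,0,-0.012],
  [0.1,-0.007,0,0,0,0,-0.03],
  [0.1,-0.012,0,0,0,0,-0.05],
  [0.1,-0.017,0,0,0,0,-0.07],
  [0.1,-0.022,0,0,0,0,-0.09],
  [0.1,-0.026,0,0,0,0,-0.11],
  [0.1,-0.028,0,0,0,0,-0.12],
  [0.1,-0.028,0,0,0,0,-0.12],
])

```text
time: 19.65
eef_pos: [0.4371, -0.4024, 0.0798]
ee_rot: [180.0, 0.0, 85.3]
force: [0.4, 0.5, -2.3]
finger_gap: 0.0154
grasp_force: 58.6
```

```bash
python3 - <<'E'
from cell import env
from h import *
s=env.read_state();print(s["eef_pos"],s["ee_rot"],s["force"],s["ft_torque"])
w=env.snapshot("wrist");np.savez("w6.npz",pos=s["eef_pos"],rot=s["ee_rot"],**w)
# compare valve appearance relative to tool with w5: brass mask + white ring orientation
for n in("w4","w5","w6"):
    f=np.load(n+".npz")["frame"];h=cv2.cvtColor(f,cv2.COLOR_BGR2HSV)
    m=cv2.inRange(h,(15,50,60),(35,255,255));m[230:]=0;m[:,:160]=0;m[:,390:]=0
    p=np.argwhere(m>0)[:,::-1].astype(np.float32);print(n,len(p),cv2.minAreaRect(p),p[p[:,0]<225].mean(0),p[p[:,0]>305].mean(0))
E
```

```text
[ 0.43713627 -0.40235411  0.07979855] [1.79987397e+02 1.17095830e-02 8.52554340e+01] [ 0.36313341  0.46870878 -2.2969109 ] [-0.00069841  0.10875559  0.05880439]
w4 11353 ((268.54400634765625, 128.99200439453125), (116.45441436767578, 200.1728057861328), 79.69515228271484) [197.89458 138.03731] [318.07037 129.21646]
w5 11522 ((268.5, 126.0), (118.0, 199.0), 90.0) [198.52434 125.72958] [317.43    128.18594]
w6 11472 ((268.0, 129.5), (117.0, 198.0), 90.0) [197.95927 128.57803] [317.79514 129.01425]
```

Call:
apply_moves([
  [0.2,0,0,-0.002,0,0,0],
  [0.35,0,0,-0.002,0,0,0],
  [0.5,0,0,-0.002,0,0,0],
  [0.5,0,0,0.0,0,0,0],
  [0.5,0,0,0.06,0,0,0],
  [0.5,0,0,0.16,0,0,0],
  [0.5,0,-0.05,0.28,0,0,0],
  [0.5,0,-0.1,0.36,0,0,0],
])

```text
time: 20.7
eef_pos: [0.4376, -0.4429, 0.2266]
ee_rot: [179.9, 0.1, 85.3]
force: [0.4, -1.1, 0.4]
finger_gap: 0.0431
grasp_force: 0.0
```

```bash
python3 - <<'E'
from cell import env
from h import *
s=env.read_state();print(s["eef_pos"],s["ee_rot"],s["force"],s["time"])
w=env.snapshot("wrist");np.savez("w7.npz",pos=s["eef_pos"],rot=s["ee_rot"],**w)
cv2.imwrite("pics/c9.png",w["frame"])
E
```

```text
[ 0.43761892 -0.44293926  0.22659416] [1.79870606e+02 1.28657758e-01 8.52953400e+01] [ 0.35525587 -1.0782103   0.44822919] 20.7
```

View pics/c9.png

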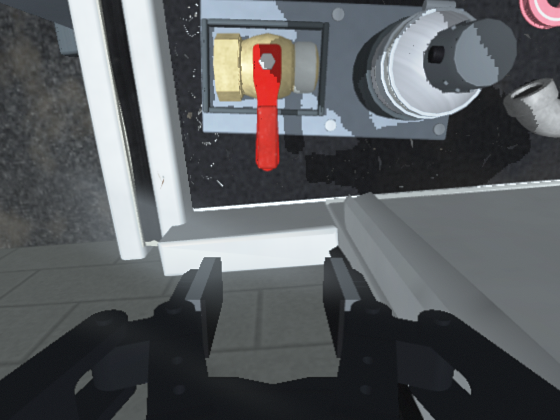

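```bash
python3 -c "
from cell import env
print(env.finish_job())"
```

```text
the job is handed in; nothing more can be done
None
```

The job is handed in at about 21 s: the valve sits upright in the nest with its lever swung a quarter turn across the pipe, the cap was pressed to its stop and sprang back up, and the arm kept clear of the tee; the judge's verdict was not shown.

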